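# Check how far a drawer's bar handle stands off with a bridge height gauge

### The arm

A 6-joint arm with a two-finger parallel gripper is mounted at the origin on the work surface. World frame = base frame: x ahead of the robot, y to its left, z up, the work surface at z = 0. Lengths are in m, angles in rad, forces in N, time in s.
With the tool pointing down it reaches from about 0.425 to 0.95 m from the base axis. Payload 3.5 kg.
Tool frame: the origin (TCP) lies on the centre line of the jaws, within the pads' length; the fingertips stand 25 mm ahead of it and the grasp point (between the pads) lies 6 mm ahead of it (bot.finger_overhang is the distance from the TCP to the fingertips, in m); z points along the fingers, y is the line along which they close (so a half turn about z gives the same grasp; the last joint's range is limited). The gripper opens to 85 mm and grips with 20 to 120 N. Pads are 22 mm wide; open, the fingers measure 114 mm over their backs; the gripper's body (76 mm by 85 mm) begins 54 mm behind the grasp point. The pads swing forward as they close: fully open they stand 13 mm farther back than shut.
Start: joints at [-1.367, 0.286, 1.577, -0, 1.279, -0.15], TCP at [0.234, -0.633, 0.233] pointing down, gripper open.
Joint ranges: [-2.77, 2.77], [-0.9, 2.22], [0.21, 2.48], [-1.53, 4.67], [0.24, 2.81], [-2.84, 2.84]. Speed limits (rad/s): [2.79, 2.79, 3.14, 3.14, 3.14, 3.14].

### API

Orientations are given as a 3x3 rotation matrix whose columns are the frame's x, y, z axes.
In Python, from workcell import status, eyes, ticket, models, bot gives the robot as it stands. The module is installed in compiled form; this text tells all that it offers.
- The arm moves only by the tool step_arm, never from a script. Its argument "targets" is a list of rows, each a list of 7 numbers: the turn, a rotation vector about the tool's x, y, z as a fraction of full scale, then the shift along the tool's x, y, z as a fraction of full scale, then the closure, from -1 (fully open) to 1 (shut). In form: [[wx, wy, wz, dx, dy, dz, gripper], ...]. A call has exactly 5 rows; each row is the pose to reach, as a shift and turn from the pose commanded when the call began, along the tool's axes at that moment, turning the shorter way round; what a row does not reach only later rows make up. Full scale, the value 1, is 10 cm for a shift and 2 pi rad for a turn. A row lasts 1/10 s, in which the tool goes at most 50 mm and 8.59 degrees, less where a joint would pass 70% of its speed; a pose out of reach is approached as far as the arm can. A call with a number of a shift or a turn outside -1 to 1 is refused whole. A call with a gripper value outside its range is refused whole. The fingers move at their own pace and stop on an object; "force" is the grip in N (left out, the last holds). Time passes only in rows, so rows that repeat a pose let the fingers close, or fill a call up. It gives the time, the measured TCP pose, the force, the opening and the grip force at its end, in the units of the state.
- status.get_state(): the state, without advancing time (a new reading comes with each control period).
- eyes.get_image(name): name is "scene" or "top" or "wrist"; returns a dict with "frame" (420x560x3 uint8, blue, green, red), "fov_y" (degrees; the focal length in pixels is half the picture's height over the tangent of half this angle, whatever the lens; pixels are square), "cx", "cy" (the principal point, pixels), "rvec" (rotation vector, rad) and "tvec" (3), from world to camera coordinates, as OpenCV has them; the wrist camera has in their place "tool_from_camera" (4x4, takes a point from camera to tool coordinates, whose origin is the TCP and whose axes are the flange's). Camera axes: x right, y down, z forward; pixel columns grow to the right and rows downward; lengths in m; the calibration is good to about 2 mm. The wrist camera is an equidistant fisheye: a pixel r from the principal point sees the ray r / f radians off the axis. A picture is of the moment at which its call begins: read the wrist's pose just before it. There is no depth.
- ticket.sign_off(): hands the job in; it is judged then, once.
Trained networks look in the newest picture that a camera, given by its name, has taken for a name from the list of things; names that differ only in an ending like _2 or _b are one class to them, and where a whole thing is asked for, a point or a joint stands for the part that bears it (a point fixed in the world has none). Each returns a list of dicts, best first, with "score" (0 to 1); they miss things now and then, are a little off and sometimes report something else, mostly with a low value. They report only what shows in the picture. A call takes as long as a camera call.
- models.boxes_of(camera, label): "point" ([column, row] in pixels, amid what is visible of it).
- models.outline_of(camera, label): "region" (420x560 bool, what is visible of it) and "point" ([column, row] in pixels, amid what is visible of it).
The state is a dict: "time_s": time; "q": joint angles; "joint_vel": joint speeds; "effort": joint torques, N m; "position": TCP position; "tcp_rot": TCP orientation; "ft_force": force on the tool from outside, world axes, zero at the start; "moment": the same for the moment, N m; "width": finger opening in m; "grasp_force": force on a finger pad.
Only numpy, scipy, OpenCV 4.12 (cv2) and the standard library are available. Lean on these libraries where they do the work, as an engineer would, in place of code of your own. Each camera call takes 0.05 s, during which the arm holds its last target. There are 200 camera calls.

### The job

Take the bridge height gauge from the sloping easel and stand it astride the bar handle on the drawer front, at the middle of the bar, so that its sprung foot rests on the bar. Press the gauge down firmly, with about a kilogram of push but without slamming it, until both shoes are flat on the drawer front, hold it there for a second, then let go and leave it standing upright, shoes flat and foot on the bar, showing the handle's height. Leave the other things on the worktop where they are.

Things in the scene. Friction and masses are not known exactly. Their poses are not given: they have to be found in the camera images.
- gauge_grip (a point): Centre of the black rubber grip of the bridge height gauge; the grip runs from 118 to 184 mm above the gauge's shoes (this point: 151 mm), is 32 mm wide along its y and 28 mm along its x. z points along the gauge from the shoes to the grip's top, y along the crossbar from leg to leg, x out of the white scale. At the start the gauge leans in the easel, its z 35 degrees from vertical.
- gauge: The gauge, 187 mm tall, about 0.56 kg. Origin midway between its two shoes, in the plane of their undersides; axes as gauge_grip. Two legs (26 mm in y, 40 mm in x, shoes underneath) stand 78 mm apart under a crossbar (130 mm in y, 36 mm in x, 52 to 70 mm up); a grey housing (44 x 30 mm) goes from there up to the grip. It may be used turned half round.
- foot_face (a point): Centre of the underside of the gauge's foot, a steel disc of 20 mm diameter on a rod in the middle of the arch between the legs.
- foot (a joint): Reading of the gauge (m): foot face above the plane of the shoes, 0 (rest) to 0.046. A spring pushes the foot down, 1.75 N at 0 plus 35 N/m, and its guide drags with 3.5 N either way: to push it up takes 6 to 7 N, a little more than the gauge's weight, so the gauge does not sink home by itself, but once pressed home it stays.
- drawer_front: Oak drawer front lying face up on two battens, fixed. 296 mm long (its y), 190 mm wide (its x), with a flat raised field of 274 x 168 mm. Origin on the worktop under its middle; the field is 38 mm above that. z up.
- handle: Middle of the steel bar handle fixed on the drawer front, at the top of the bar. The bar is 12 mm thick and 188 mm long, along this frame's y, on two posts of 10 mm diameter 64 mm either side of the middle. Its top stands 30 to 42 mm off the drawer front's face, differing from case to case.
- easel_seat (a point): Middle of the easel's ledges, where the gauge's shoes rest. The fixed plywood easel (240 mm wide in y) has a board leaning 35 degrees from upright, its top towards its own -x (away from the robot), about 110 mm above the worktop. The gauge lies on the board's +x side between two low cheeks (4 mm play), its grip beyond the board's upper edge; it comes out along its own length.
- spare_handle: Loose steel bar handle like the mounted one, 188 mm long, lying flat on the worktop: a bystander. Origin under its bar.
- screwdriver: Screwdriver, 210 mm, lying on the worktop: a bystander.
- tape_measure: Tape measure, 72 x 38 x 66 mm: a bystander.
- masking_tape: Roll of masking tape, 104 mm across, 24 mm high: a bystander.
- hinge: Cabinet hinge, about 100 mm long: a bystander.

How it is judged:
By the outcome, as a careful person would: the job done as asked, in the order asked, and still so for the second after the job is handed in, with the robot touching nothing.
It also fails if it takes over 51 s, if anything falls off the work surface, if the arm or the gripper's body presses on something with over 40 N, if the wrist force passes 120 N, or if a joint passes its speed limit or range.

## Working session

There is one attempt and no reset: what is moved stays moved. The work goes in short steps, Python scripts to look and compute and a tool call to move; the robot and the scene stay as the last step left them, time stands still between calls to the robot, and variables do not carry over. Pictures are saved under pics/ and viewed, at most 12 in all, crops included, and the job is handed in when it is done.

Besides the shell and the picture viewer there is one more tool, called after ">>>" as name(argument=value, ...) on one line, values as JSON. step_arm: Moves the arm, as the interface text tells. Shift numbers are shares of 10 cm and turn numbers shares of 2 pi rad, none past 1 either way. Its arguments: {"type":"object","properties":{"targets":{"type":"array","items":{"type":"array","items":{"type":"number"}}},"force":{"type":"number"}},"required":["targets"]}

```bash
mkdir -p pics
cat > h.py <<'E'
import numpy as np, cv2
from workcell import status, eyes, ticket, models, bot
def cam(n):
    d=eyes.get_image(n); f=210/np.tan(np.radians(d["fov_y"])/2)
    return d,f
def pix(d,f,P):
    R=cv2.Rodrigues(np.array(d["rvec"],float))[0]
    c=(R@np.atleast_2d(P).T).T+np.ravel(d["tvec"])
    return c[:,:2]/c[:,2:]*f+[d["cx"],d["cy"]]
def ray(d,f,p):
    R=cv2.Rodrigues(np.array(d["rvec"],float))[0]
    o=-R.T@np.ravel(d["tvec"]); v=R.T@np.array([(p[0]-d["cx"])/f,(p[1]-d["cy"])/f,1])
    return o,v/np.linalg.norm(v)
def onz(d,f,p,z):
    o,v=ray(d,f,p); return o+v*(z-o[2])/v[2]
def tri(rs):
    A=sum(np.eye(3)-np.outer(v,v) for o,v in rs); b=sum((np.eye(3)-np.outer(v,v))@o for o,v in rs)
    return np.linalg.solve(A,b)
E
python3 - <<'E'
from h import *
np.set_printoptions(precision=4,suppress=True)
for n in ["scene","top"]:
    d,f=cam(n); cv2.imwrite(f"pics/{n}1.png",d["frame"])
    print(n,f,d["cx"],d["cy"],-cv2.Rodrigues(np.array(d["rvec"]))[0].T@np.ravel(d["tvec"]))
    for l in ["gauge_grip","gauge","drawer_front","handle"]:
        print(l,[(r["point"],round(r["score"],2)) for r in models.boxes_of(n,l)][:2])
print(status.get_state()["ft_force"], status.get_state()["time_s"], bot.finger_overhang)
E
```

```text
scene 433.32089957249786 274.92110934063925 206.66901232534988 [ 0.8779 -0.416   0.923 ]
gauge_grip [([223.6, 283.1], 0.62)]
gauge [([224.8, 280.4], 0.78)]
drawer_front [([319.2, 160.4], 0.92)]
handle [([320.7, 147.6], 0.88), ([342.7, 252.9], 0.23)]
top 529.0816286401763 275.69385361713387 206.08315705900975 [ 0.4513 -0.0165  1.0973]
gauge_grip []
gauge []
drawer_front [([154.8, 216.2], 0.84), ([265.5, 299.4], 0.64)]
handle [([150.5, 211.0], 0.63)]
[-0.091  -1.1917 -0.1592] 0.5 0.025
```

View pics/scene1.png

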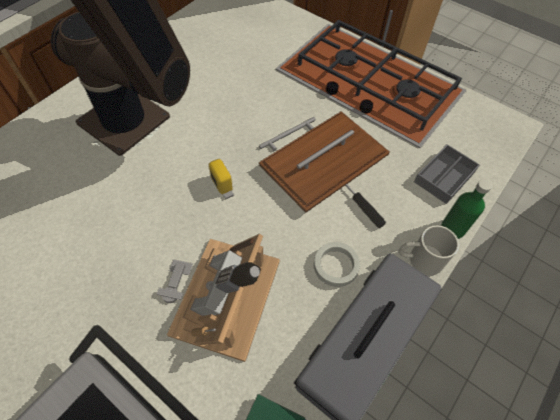

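View pics/top1.png

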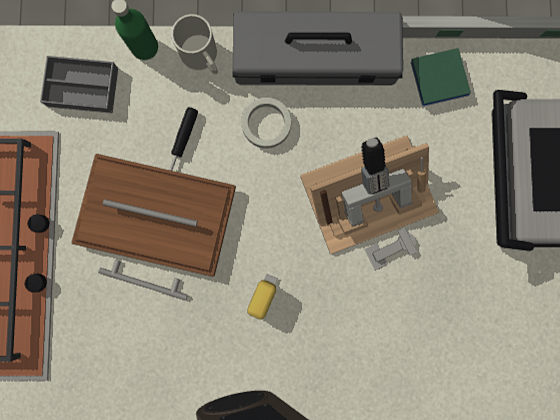

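The scene view shows the gauge in the easel with its grip at about (240,275). In the top view the grip runs (373,143)–(376,170), the crossbar spans (343,195)–(411,183), and the bar handle runs (104,203)–(196,222). I'll zoom in on these.

Run:
```python
import cv2,numpy as np
a=cv2.imread("pics/top1.png")[130:230,320:430]; b=cv2.imread("pics/scene1.png")[235:335,175:285]; c=cv2.imread("pics/top1.png")[150:280,70:240]; e=cv2.imread("pics/scene1.png")[105:215,255:395]
r=lambda i:cv2.resize(i,(400,300),interpolation=cv2.INTER_CUBIC) 
# top crop scale 400/110,300/100 ; 
z=lambda i,w,h:cv2.resize(i,(w,h),interpolation=cv2.INTER_CUBIC)
cv2.imwrite("pics/z1.png",np.hstack([z(a,400,364),z(b,400,364)]))
```

```text
(no output)
```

View pics/z1.png

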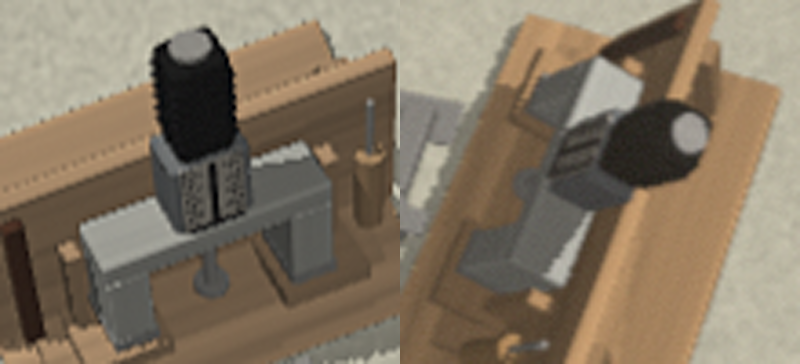

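The crop shows the cap centre at (371.7,142.4) in top and (255.3,270.8) in scene. The crossbar's top corners in the top view are (346,204), (411,182), (405,169) and (343,193). Next is a pose fit.

```bash
cat > fit.py <<'E'
from h import *
from scipy.optimize import least_squares
from scipy.spatial.transform import Rotation as Rn
np.set_printoptions(precision=4,suppress=True)
T,ft=cam("top"); S,fs=cam("scene")
L=np.radians(35)
def Rg(yaw): # gauge axes at yaw=0: z leans to +x world, x towards robot
    z=np.array([np.sin(L),0,np.cos(L)]); x=np.array([-np.cos(L),0,np.sin(L)])
    return Rn.from_euler('z',yaw).as_matrix()@np.column_stack([x,np.cross(z,x),z])
MT=np.array([[0,0,187],[18,-65,70],[18,65,70],[-18,65,70],[-18,-65,70]])/1e3
UT=np.array([[371.7,142.4],[346.1,204.3],[410.8,181.7],[404.7,169.3],[342.6,192.7]])
MS=np.array([[0,0,187],[-18,-65,70]])/1e3; US=np.array([[255.3,270.8],[241,258.4]])
def res(p):
    R=Rg(p[3]); t=p[:3]
    return np.r_[(pix(T,ft,MT@R.T+t)-UT).ravel(),(pix(S,fs,MS@R.T+t)-US).ravel()]
r=least_squares(res,[0.5,-.25,.03,0.2],loss='soft_l1')
print(r.x,r.fun.reshape(-1,2)); R=Rg(r.x[3]); print(R, "grip",r.x[:3]+R[:,2]*.151)
for n,d,f in(("top",T,ft),("scene",S,fs)):
    o=models.outline_of(n,"handle")[0]; ys,xs=np.nonzero(o["region"]); (c,sz,a)=cv2.minAreaRect(np.c_[xs,ys].astype(np.float32)); print(n,o["score"],c,sz,a,len(xs))
    if n=="top":
        o=models.outline_of(n,"drawer_front")[0]; ys,xs=np.nonzero(o["region"]); print("drawer",cv2.minAreaRect(np.c_[xs,ys].astype(np.float32)))
# triangulate ends
a=tri([ray(T,ft,(104,203)),ray(S,fs,(354,133))]); b=tri([ray(T,ft,(196,222)),ray(S,fs,(300,165))])
print(a,b,np.linalg.norm(a-b),(a+b)/2)
st=status.get_state(); print(st["position"],st["tcp_rot"],st["time_s"])
E
python3 fit.py
```

```text
[ 0.5508 -0.2239  0.0355  0.3559] [[ 0.3709  1.0499]
 [ 1.3066  0.6023]
 [ 0.5322 -0.3533]
 [-1.7136 -0.5313]
 [-2.1252 -0.9688]
 [-1.7987  0.5829]
 [ 1.3614 -0.8338]]
[[-0.7678  0.3484  0.5376]
 [-0.2854 -0.9373  0.1999]
 [ 0.5736  0.      0.8192]] grip [ 0.632  -0.1937  0.1592]
top 0.73 (149.32296752929688, 213.24356079101562) (95.79824829101562, 8.014069557189941) 13.392498970031738 628
drawer ((153.26730346679688, 214.85951232910156), (147.80712890625, 95.23184204101562), 13.190610885620117)
scene 0.86 (325.4230651855469, 150.38461303710938) (9.429903984069824, 65.73197937011719) 56.3099365234375 355
[0.5612 0.3233 0.0543] [0.5219 0.1369 0.073 ] 0.19143654866520235 [0.5416 0.2301 0.0636]
[ 0.2339 -0.6332  0.2328] [[ 0.9381  0.3465 -0.    ]
 [ 0.3465 -0.9381 -0.    ]
 [-0.      0.     -1.    ]] 0.75
```

>>> step_arm(targets=[[0,0,0,0,0,-0.2,-1],[0,0,0,0,0,-0.4,-1],[0,0,0,0.05,0,-0.6,-1],[0,0,0,0.1,0,-0.8,-1],[0,0,0,0.2,-0.1,-1,-1]], force=40)

```text
time_s: 1.25
position: [0.2489, -0.6173, 0.3333]
tcp_rot: [[0.938, 0.346, -0.0], [0.346, -0.938, -0.0], [-0.0, 0.0, -1.0]]
ft_force: [0.4, 0.2, 0.1]
width: 0.0856
grasp_force: 0.0
```

>>> step_arm(targets=[[0,0,0,0.2,-0.1,0,-1],[0,0,0,0.4,-0.2,0,-1],[0,0,0,0.6,-0.3,0,-1],[0,0,0,0.8,-0.4,0,-1],[0,0,0,1,-0.5,0,-1]])

```text
time_s: 1.75
position: [0.327, -0.5328, 0.3304]
tcp_rot: [[0.938, 0.347, -0.001], [0.347, -0.938, 0.003], [0.0, -0.003, -1.0]]
ft_force: [-0.1, -0.7, 0.4]
width: 0.0852
grasp_force: 0.0
```

>>> step_arm(targets=[[0,0,0,0.2,-0.1,0,-1],[0,0,0,0.4,-0.2,0,-1],[0,0,0,0.6,-0.3,0,-1],[0,0,0,0.8,-0.4,0,-1],[0,0,0,1,-0.5,0,-1]])

```text
time_s: 2.25
position: [0.4032, -0.4511, 0.3304]
tcp_rot: [[0.938, 0.348, -0.002], [0.348, -0.938, 0.003], [-0.0, -0.003, -1.0]]
ft_force: [0.1, -0.4, -1.0]
width: 0.0852
grasp_force: 0.0
```

>>> step_arm(targets=[[0,0,0,0.2,-0.1,0,-1],[0,0,0,0.4,-0.2,0,-1],[0,0,0,0.6,-0.3,0,-1],[0,0,0,0.8,-0.4,0,-1],[0,0,0,1,-0.5,0,-1]])

```text
time_s: 2.75
position: [0.4793, -0.3695, 0.3304]
tcp_rot: [[0.938, 0.348, -0.002], [0.348, -0.938, 0.003], [-0.001, -0.003, -1.0]]
ft_force: [-0.1, -0.4, -0.4]
width: 0.0856
grasp_force: 0.0
```

>>> step_arm(targets=[[0,-0.02,0,0.2,-0.1,0,-1],[0,-0.04,0,0.4,-0.2,0,-1],[0,-0.06,0,0.6,-0.3,0,-1],[0,-0.08,0,0.8,-0.4,0,-1],[0,-0.0972,0,1,-0.5,0,-1]])

```text
time_s: 3.25
position: [0.5559, -0.2878, 0.331]
tcp_rot: [[0.764, 0.349, -0.543], [0.285, -0.937, -0.201], [-0.579, -0.001, -0.816]]
ft_force: [-1.0, -0.6, -1.1]
width: 0.0855
grasp_force: 0.0
```

>>> step_arm(targets=[[0,0,0,0.2,-0.06,-0.08,-1],[0,0,0,0.4,-0.12,-0.16,-1],[0,0,0,0.6,-0.18,-0.24,-1],[0,0,0,0.75,-0.24,-0.32,-1],[0,0,0,0.9,-0.3,-0.38,-1]])

```text
time_s: 3.75
position: [0.6348, -0.2271, 0.3101]
tcp_rot: [[0.766, 0.348, -0.54], [0.286, -0.937, -0.199], [-0.575, -0.002, -0.818]]
ft_force: [-0.3, 0.0, -0.4]
width: 0.0856
grasp_force: 0.0
```

>>> step_arm(targets=[[0,0,0,0.2,-0.06,0,-1],[0,0,0,0.4,-0.12,0,-1],[0,0,0,0.6,-0.2,0,-1],[0,0,0,0.75,-0.26,0,-1],[0,0,0,0.85,-0.32,0,-1]])

```text
time_s: 4.25
position: [0.689, -0.1738, 0.2616]
tcp_rot: [[0.767, 0.347, -0.539], [0.285, -0.938, -0.199], [-0.575, -0.001, -0.818]]
ft_force: [-0.6, -0.1, -1.0]
width: 0.0852
grasp_force: 0.0
```

Run:
```python
from h import *
np.set_printoptions(precision=4,suppress=True)
s=status.get_state(); d,f=cam("wrist"); cv2.imwrite("pics/w1.png",d["frame"])
M=np.array(d["tool_from_camera"]); print(M,f,d["cx"],d["cy"]); print(s["position"],s["q"])
R=np.array(s["tcp_rot"]); print(R)
def wp(P):
    t=R.T@(np.array(P)-s["position"]); c=np.linalg.inv(M)@np.r_[t,1]; c=c[:3]; th=np.arctan2(np.hypot(*c[:2]),c[2]); return np.array([d["cx"],d["cy"]])+f*th*c[:2]/np.hypot(*c[:2])
o=np.array([.5508,-.2239,.0355]); gz=np.array([.5376,.1999,.8192])
print("pred cap",wp(o+.187*gz))
for l in("gauge_grip","gauge"): print([(r["point"],r["score"]) for r in models.boxes_of("wrist",l)])
```

```text
[[-0.0009 -0.9587 -0.2845  0.0719]
 [ 1.     -0.0011  0.0004  0.001 ]
 [-0.0006 -0.2845  0.9587 -0.141 ]
 [ 0.      0.      0.      1.    ]] 325.19226210127806 283.9528043189463 208.9963106531969
[ 0.689  -0.1738  0.2616] [-0.2719  0.6489  1.1126 -0.3605  1.8783  0.9219]
[[ 0.767   0.3473 -0.5395]
 [ 0.2849 -0.9378 -0.1986]
 [-0.5749 -0.0013 -0.8182]]
pred cap [280.8935 203.8182]
[([282.7, 183.9], 0.86)]
[([281.4, 178.6], 0.75)]
```

View pics/w1.png

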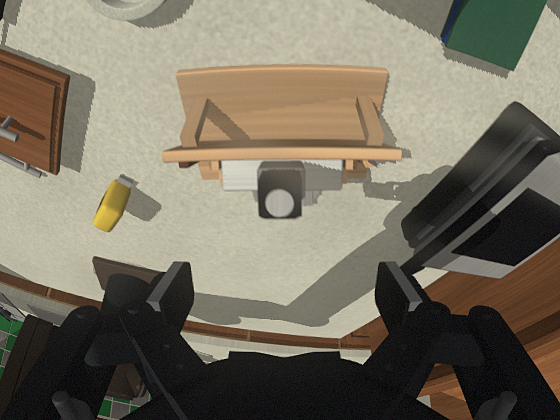

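The wrist view shows the gauge cap at (281,204), matching the prediction of (280.9,203.8). I'll descend along the gauge axis.

>>> step_arm(targets=[[0,0,0,0.05,0,0.1,-1],[0,0,0,0.09,-0.01,0.2,-1],[0,0,0,0.093,-0.01,0.35,-1],[0,0,0,0.093,-0.01,0.48,-1],[0,0,0,0.093,-0.01,0.6,-1]])

```text
time_s: 4.9
position: [0.662, -0.1842, 0.2077]
tcp_rot: [[0.768, 0.346, -0.539], [0.283, -0.938, -0.198], [-0.574, -0.001, -0.819]]
ft_force: [-0.1, 0.2, -0.1]
width: 0.0856
grasp_force: 0.0
```

>>> step_arm(targets=[[0,0,0,0,0,0.12,-1],[0,0,0,0,0,0.24,-1],[0,0,0,0,0,0.36,-1],[0,0,0,0,0,0.45,-1],[0,0,0,0,0,0.52,-1]])

```text
time_s: 5.4
position: [0.6345, -0.1941, 0.1656]
tcp_rot: [[0.768, 0.346, -0.538], [0.284, -0.938, -0.198], [-0.574, -0.0, -0.819]]
ft_force: [0.1, -0.4, -0.3]
width: 0.0849
grasp_force: 0.0
```

Run:
```python
from h import *
np.set_printoptions(precision=4,suppress=True)
s=status.get_state(); d,f=cam("wrist"); cv2.imwrite("pics/w2.png",d["frame"])
o=np.array([.5508,-.2239,.0355]); R=np.array([[-.7678,.3484,.5376],[-.2854,-.9373,.1999],[.5736,0,.8192]])
print(R.T@(s["position"]-o), s["ft_force"],s["time_s"])
```

```text
[0.0018 0.0012 0.1575] [ 0.1059 -0.3952 -0.3382] 5.4
```

View pics/w2.png

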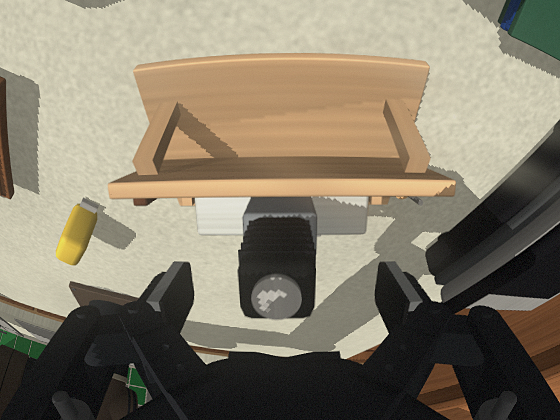

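The grip is between the jaws, with the cap at (277,297) about 2 mm off the jaw centre. I'll nudge and close.

>>> step_arm(targets=[[0,0,0,0,-0.02,0,-1],[0,0,0,0,-0.02,0,1],[0,0,0,0,-0.02,0,1],[0,0,0,0,-0.02,0,1],[0,0,0,0,-0.02,0,1]], force=60)

```text
time_s: 5.95
position: [0.6347, -0.1918, 0.167]
tcp_rot: [[0.769, 0.347, -0.538], [0.284, -0.938, -0.198], [-0.573, -0.0, -0.82]]
ft_force: [-2.2, 0.0, -1.8]
width: 0.0308
grasp_force: 59.8
```

>>> step_arm(targets=[[0,0,0,0,0,0,1],[0,0,0,0,0,0,1],[0,0,0,0,0,0,1],[0,0,0,0,0,0,1],[0,0,0,0,0,0,1]])

```text
time_s: 6.45
position: [0.6347, -0.1918, 0.167]
tcp_rot: [[0.769, 0.347, -0.537], [0.284, -0.938, -0.199], [-0.573, 0.0, -0.82]]
ft_force: [0.3, 2.6, 3.8]
width: 0.0311
grasp_force: 60.7
```

>>> step_arm(targets=[[0,0,0,0,0,-0.08,1],[0,0,0,0,0,-0.25,1],[0,0,0,0,0,-0.5,1],[0,0,0,0,0,-0.75,1],[0,0,0,0,0,-1,1]])

```text
time_s: 6.95
position: [0.6878, -0.1726, 0.2461]
tcp_rot: [[0.766, 0.346, -0.541], [0.284, -0.938, -0.198], [-0.576, -0.002, -0.817]]
ft_force: [-0.6, -0.2, -4.9]
width: 0.0311
grasp_force: 60.1
```

>>> step_arm(targets=[[0,0,0,0,0,-0.2,1],[0,0,0,0,0,-0.4,1],[0,0,0,0,0,-0.6,1],[0,0,0,0,0,-0.8,1],[0,0,0,0,0,-0.95,1]])

```text
time_s: 7.45
position: [0.7405, -0.1533, 0.3241]
tcp_rot: [[0.769, 0.347, -0.537], [0.285, -0.938, -0.198], [-0.572, -0.001, -0.82]]
ft_force: [0.2, 0.0, -5.1]
width: 0.031
grasp_force: 60.3
```

Run:
```python
from h import *
np.set_printoptions(precision=4,suppress=True)
s=status.get_state(); d,f=cam("scene"); d2,_=cam("wrist")
cv2.imwrite("pics/g1.png",np.hstack([cv2.resize(d["frame"],(400,300)),cv2.resize(d2["frame"],(400,300))]))
print(s["position"],s["ft_force"],s["moment"],s["width"])
```

```text
[ 0.7405 -0.1533  0.3241] [ 0.2404  0.017  -5.1447] [ 0.3334 -1.027  -0.0039] 0.03102486988402463
```

View pics/g1.png

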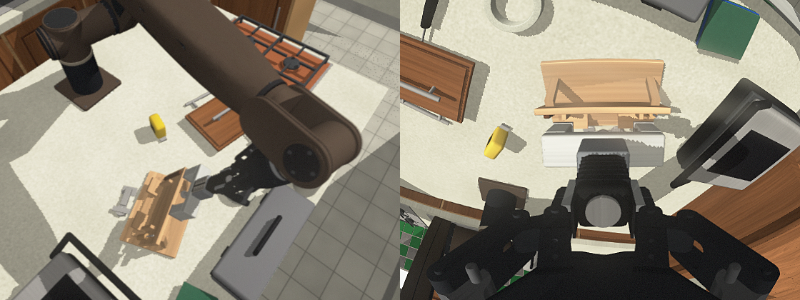

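The gauge is held and clear of the easel. I'll carry it over, turning it upright.

>>> step_arm(targets=[[0,0.02,0,-0.12,-0.15,0.02,1],[0,0.04,0,-0.25,-0.3,0.03,1],[0,0.06,0,-0.38,-0.45,0.05,1],[0,0.08,0,-0.5,-0.6,0.06,1],[0,0.0972,0,-0.64,-0.75,0.08,1]])

```text
time_s: 8.05
position: [0.6579, -0.1027, 0.3542]
tcp_rot: [[0.939, 0.345, 0.0], [0.345, -0.939, 0.002], [0.001, -0.001, -1.0]]
ft_force: [0.3, -0.4, -3.8]
width: 0.031
grasp_force: 60.6
```

>>> step_arm(targets=[[0,0,0,0,-0.2,0,1],[0,0,0,0,-0.4,0,1],[0,0,0,0,-0.6,0,1],[0,0,0,0,-0.8,0,1],[0,0,0,0,-1,0,1]])

```text
time_s: 8.55
position: [0.625, -0.0069, 0.3554]
tcp_rot: [[0.938, 0.347, -0.002], [0.347, -0.938, 0.0], [-0.002, -0.001, -1.0]]
ft_force: [-0.6, -0.3, -4.9]
width: 0.0309
grasp_force: 60.6
```

>>> step_arm(targets=[[0,0,0,0,-0.2,0,1],[0,0,0,0,-0.4,0,1],[0,0,0,0,-0.6,0,1],[0,0,0,0,-0.8,0,1],[0,0,0,0,-1,0,1]])

```text
time_s: 9.05
position: [0.5899, 0.0865, 0.3565]
tcp_rot: [[0.938, 0.347, 0.0], [0.347, -0.938, -0.0], [0.0, 0.0, -1.0]]
ft_force: [-0.1, 0.5, -6.3]
width: 0.031
grasp_force: 60.6
```

>>> step_arm(targets=[[0,0,-0.02,0,-0.2,0,1],[0,0,-0.04,0,-0.4,0,1],[0,0,-0.06,0,-0.6,0,1],[0,0,-0.08,0,-0.8,0,1],[0,0,-0.1,0,-1,0,1]])

```text
time_s: 9.55
position: [0.5551, 0.1802, 0.3565]
tcp_rot: [[0.551, 0.835, 0.0], [0.835, -0.551, 0.0], [0.0, 0.0, -1.0]]
ft_force: [0.3, 0.2, -4.1]
width: 0.0311
grasp_force: 60.6
```

>>> step_arm(targets=[[0,0,-0.02,0,0,0,1],[0,0,-0.04,0,0,0,1],[0,0,-0.058,0,0,0,1],[0,0,-0.058,0,0,0,1],[0,0,-0.058,0,0,0,1]])

```text
time_s: 10.05
position: [0.5556, 0.1791, 0.3564]
tcp_rot: [[0.224, 0.974, 0.0], [0.974, -0.224, 0.0], [0.0, 0.0, -1.0]]
ft_force: [0.2, -0.9, -4.6]
width: 0.031
grasp_force: 60.8
```

```bash
cat >> h.py <<'E'
def wray(d,f,s,p):
    M=np.array(d["tool_from_camera"]); R=np.array(s["tcp_rot"]); u=np.array(p)-[d["cx"],d["cy"]]; r=np.hypot(*u); th=r/f
    v=np.r_[u/r*np.sin(th),np.cos(th)]; return np.array(s["position"])+R@M[:3,3], R@M[:3,:3]@v
E
python3 - <<'E'
from h import *
np.set_printoptions(precision=4,suppress=True)
s=status.get_state(); d,f=cam("wrist")
cv2.imwrite("pics/w3.png",d["frame"])
print(s["position"],s["tcp_rot"],s["q"],s["ft_force"])
for l in ("handle","drawer_front"):
    for o in models.outline_of("wrist",l)[:1]:
        ys,xs=np.nonzero(o["region"]); print(l,o["score"],cv2.minAreaRect(np.c_[xs,ys].astype(np.float32)))
E
```

```text
[0.5556 0.1791 0.3564] [[ 0.2245  0.9745  0.0002]
 [ 0.9745 -0.2245  0.    ]
 [ 0.0001  0.0002 -1.    ]] [ 0.1382  0.0171  1.6559 -0.      1.4683  0.3646] [ 0.1705 -0.9351 -4.5858]
handle 0.59 ((262.9999694824219, 122.49998474121094), (112.99998474121094, 9.999998092651367), 90.0)
drawer_front 0.84 ((265.70904541015625, 131.67127990722656), (197.46719360351562, 132.8086700439453), 89.09062194824219)
```

View pics/w3.png

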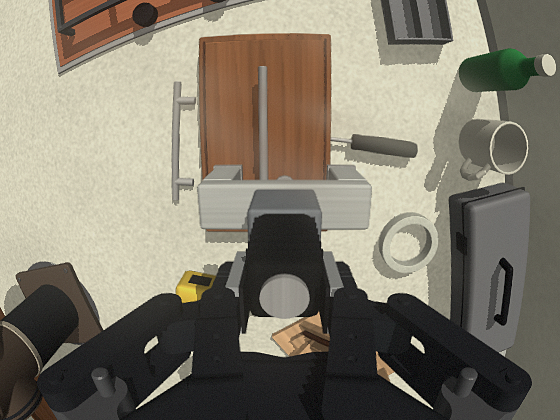

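The wrist view shows the bar end at (263,67) and the bar running down to (264,180), with the crossbar level below. Next I'll compute the bar's position and direction.

Run:
```python
from h import *
np.set_printoptions(precision=4,suppress=True)
s=status.get_state(); d,f=cam("wrist"); T,ft=cam("top"); S,fs=cam("scene")
def wz(p,z): o,v=wray(d,f,s,p); return o+v*(z-o[2])/v[2]
hsv=d["frame"]; 
# column centre of bar by row: bar is grey amid brown -> low saturation
sat=cv2.cvtColor(d["frame"],cv2.COLOR_BGR2HSV)[:,:,1]
pts=[]
for r in range(70,172,4):
    c=np.nonzero(sat[r,252:276]<70)[0]
    if len(c)>3: pts.append((252+c.mean(),r,len(c)))
pts=np.array(pts); print(pts[::4])
for z in(.066,.076):
    P=np.array([wz(p[:2],z) for p in pts]); dv=cv2.fitLine(P[:,:2].astype(np.float32),cv2.DIST_HUBER,0,.01,.01).ravel(); print(z,dv, "yaw",np.degrees(np.arctan2(dv[1],dv[0]))%180-90)
e=tri([wray(d,f,s,(263.3,66.5)),ray(T,ft,(104,203))]);print("far end w+top",e)
for z in(.066,.076): print("mid top",onz(T,ft,(149.9,212.7),z),"mid scene",onz(S,fs,(326.8,149.3),z),"far end wrist",wz((263.3,66.5),z),"drawer mid top(z.03)",onz(T,ft,(153.3,214.9),.03))
for c in((198.5,38),(330,37.5)): print("corner",wz(c,.034))
```

```text
[[262.   70.    9. ]
 [262.   86.    9. ]
 [262.5 102.    8. ]
 [262.  118.    9. ]
 [262.5 134.    8. ]
 [263.  150.    9. ]
 [263.  166.    9. ]]
0.066 [0.2188 0.9758 0.5431 0.248 ] yaw -12.63723
0.076 [0.2188 0.9758 0.5438 0.248 ] yaw -12.637146
far end w+top [0.5596 0.3193 0.0585]
mid top [0.5392 0.2272 0.066 ] mid scene [0.5431 0.2258 0.066 ] far end wrist [0.5605 0.3175 0.066 ] drawer mid top(z.03) [0.5379 0.2287 0.03  ]
mid top [0.5384 0.2249 0.076 ] mid scene [0.547  0.2183 0.076 ] far end wrist [0.5608 0.3159 0.076 ] drawer mid top(z.03) [0.5379 0.2287 0.03  ]
corner [0.4792 0.3901 0.034 ]
corner [0.661  0.3449 0.034 ]
```

>>> step_arm(targets=[[0,0,-0.001,0.1,-0.07,0,1],[0,0,-0.001,0.2,-0.14,0,1],[0,0,-0.001,0.3,-0.21,0.1,1],[0,0,-0.001,0.414,-0.271,0.25,1],[0,0,-0.001,0.414,-0.271,0.4,1]])

```text
time_s: 10.85
position: [0.5375, 0.2272, 0.3145]
tcp_rot: [[0.214, 0.977, -0.001], [0.977, -0.214, 0.001], [0.0, -0.001, -1.0]]
ft_force: [0.2, 0.2, -5.0]
width: 0.0311
grasp_force: 60.8
```

>>> step_arm(targets=[[0,0,0,0,0,0.15,1],[0,0,0,0,0,0.3,1],[0,0,0,0,0,0.45,1],[0,0,0,0,0,0.52,1],[0,0,0,0,0,0.55,1]])

```text
time_s: 11.35
position: [0.5384, 0.2246, 0.2598]
tcp_rot: [[0.217, 0.976, -0.002], [0.976, -0.217, -0.001], [-0.001, -0.002, -1.0]]
ft_force: [-0.3, -0.1, -5.6]
width: 0.031
grasp_force: 60.8
```

Run:
```python
from h import *
np.set_printoptions(precision=4,suppress=True)
s=status.get_state(); d,f=cam("wrist"); S,fs=cam("scene"); T,ft=cam("top")
z=lambda i:cv2.resize(i,(400,300),interpolation=cv2.INTER_CUBIC)
cv2.imwrite("pics/v2.png",np.vstack([np.hstack([z(d["frame"]),z(S["frame"][90:225,240:420])]),np.hstack([z(T["frame"][140:290,60:260]),z(d["frame"][60:240,160:400])])]))
print(s["position"],s["tcp_rot"],s["ft_force"])
```

```text
[0.5384 0.2246 0.2598] [[ 0.2169  0.9762 -0.0022]
 [ 0.9762 -0.2169 -0.0006]
 [-0.001  -0.002  -1.    ]] [-0.273  -0.0586 -5.5992]
```

View pics/v2.png

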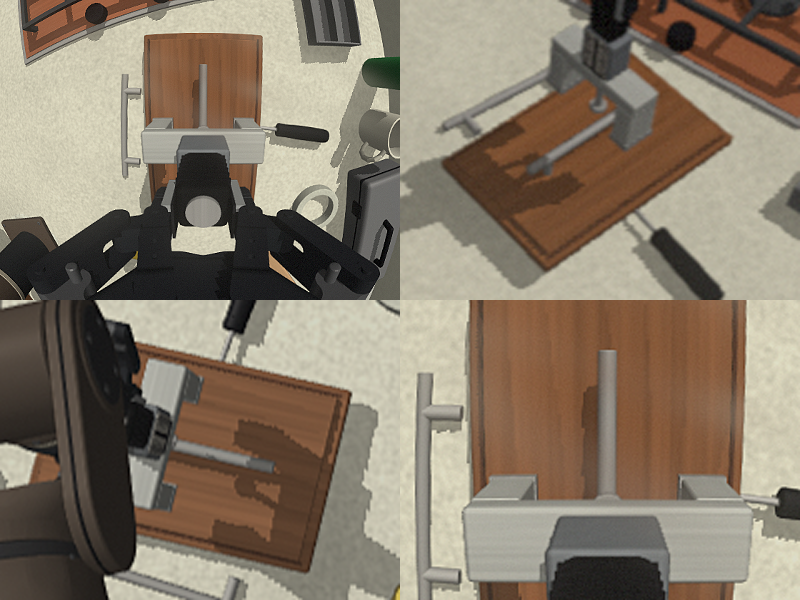

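The wrist crop shows the bar at column 607 and the crossbar centre at 608, so the gauge is centred and square. I'll lower it gently.

>>> step_arm(targets=[[0,0,0,0,0,0.05,1],[0,0,0,0,0,0.1,1],[0,0,0,0,0,0.15,1],[0,0,0,0,0,0.19,1],[0,0,0,0,0,0.22,1]])

```text
time_s: 12.0
position: [0.5384, 0.225, 0.2386]
tcp_rot: [[0.216, 0.976, -0.001], [0.976, -0.216, -0.0], [-0.0, -0.001, -1.0]]
ft_force: [0.3, 0.5, -4.3]
width: 0.0311
grasp_force: 60.9
```

>>> step_arm(targets=[[0,0,0,0,0,0.03,1],[0,0,0,0,0,0.06,1],[0,0,0,0,0,0.09,1],[0,0,0,0,0,0.12,1],[0,0,0,0,0,0.15,1]])

```text
time_s: 12.5
position: [0.539, 0.2252, 0.2253]
tcp_rot: [[0.216, 0.976, 0.001], [0.976, -0.216, 0.0], [0.0, 0.001, -1.0]]
ft_force: [-1.7, -0.8, 0.7]
width: 0.031
grasp_force: 61.6
```

>>> step_arm(targets=[[0,0,0,0,0,0.03,1],[0,0,0,0,0,0.06,1],[0,0,0,0,0,0.09,1],[0,0,0,0,0,0.12,1],[0,0,0,0,0,0.14,1]])

```text
time_s: 13.0
position: [0.5389, 0.2253, 0.2103]
tcp_rot: [[0.216, 0.976, 0.001], [0.976, -0.216, 0.001], [0.001, 0.001, -1.0]]
ft_force: [-1.3, 0.7, 1.1]
width: 0.0312
grasp_force: 61.7
```

>>> step_arm(targets=[[0,0,0,0,0,0.02,1],[0,0,0,0,0,0.04,1],[0,0,0,0,0,0.06,1],[0,0,0,0,0,0.08,1],[0,0,0,0,0,0.09,1]])

```text
time_s: 13.5
position: [0.5389, 0.2253, 0.2013]
tcp_rot: [[0.216, 0.976, 0.001], [0.976, -0.216, 0.001], [0.001, 0.001, -1.0]]
ft_force: [-0.9, 1.0, 0.9]
width: 0.0311
grasp_force: 61.7
```

>>> step_arm(targets=[[0,0,0,0,0,0.005,1],[0,0,0,0,0,0.01,1],[0,0,0,0,0,0.015,1],[0,0,0,0,0,0.02,1],[0,0,0,0,0,0.02,1]])

```text
time_s: 14.0
position: [0.5389, 0.2252, 0.1993]
tcp_rot: [[0.216, 0.976, 0.001], [0.976, -0.216, 0.0], [0.001, 0.0, -1.0]]
ft_force: [-0.2, 2.5, 1.5]
width: 0.031
grasp_force: 61.7
```

>>> step_arm(targets=[[0,0,0,0,0,0.004,1],[0,0,0,0,0,0.008,1],[0,0,0,0,0,0.012,1],[0,0,0,0,0,0.015,1],[0,0,0,0,0,0.015,1]])

```text
time_s: 14.5
position: [0.5388, 0.2252, 0.1978]
tcp_rot: [[0.216, 0.976, 0.0], [0.976, -0.216, 0.0], [0.0, 0.0, -1.0]]
ft_force: [0.0, 2.2, 1.0]
width: 0.031
grasp_force: 61.7
```

>>> step_arm(targets=[[0,0,0,0,0,0.003,1],[0,0,0,0,0,0.006,1],[0,0,0,0,0,0.009,1],[0,0,0,0,0,0.01,1],[0,0,0,0,0,0.01,1]])

```text
time_s: 15.0
position: [0.5388, 0.2251, 0.1968]
tcp_rot: [[0.216, 0.976, 0.0], [0.976, -0.216, 0.0], [0.0, 0.0, -1.0]]
ft_force: [-0.1, 2.7, 1.7]
width: 0.0308
grasp_force: 61.7
```

>>> step_arm(targets=[[0,0,0,0,0,0.003,1],[0,0,0,0,0,0.006,1],[0,0,0,0,0,0.009,1],[0,0,0,0,0,0.01,1],[0,0,0,0,0,0.01,1]])

```text
time_s: 15.5
position: [0.5388, 0.2251, 0.1958]
tcp_rot: [[0.216, 0.976, 0.0], [0.976, -0.216, 0.0], [0.0, 0.0, -1.0]]
ft_force: [0.8, 1.7, 1.5]
width: 0.031
grasp_force: 61.7
```

>>> step_arm(targets=[[0,0,0,0,0,0.003,1],[0,0,0,0,0,0.006,1],[0,0,0,0,0,0.009,1],[0,0,0,0,0,0.012,1],[0,0,0,0,0,0.012,1]])

```text
time_s: 16.0
position: [0.5388, 0.2251, 0.1949]
tcp_rot: [[0.216, 0.976, 0.0], [0.976, -0.216, 0.0], [0.0, 0.0, -1.0]]
ft_force: [1.0, 2.8, 2.6]
width: 0.0313
grasp_force: 62.0
```

Run:
```python
from h import *
np.set_printoptions(precision=4,suppress=True)
s=status.get_state(); S,fs=cam("scene")
cv2.imwrite("pics/v3.png",cv2.resize(S["frame"][90:210,270:430],(800,600),interpolation=cv2.INTER_CUBIC))
print(s["position"],s["ft_force"],s["moment"])
```

```text
[0.5388 0.2251 0.1949] [1.0458 2.8131 2.5574] [ 0.8159 -0.076   0.0129]
```

View pics/v3.png

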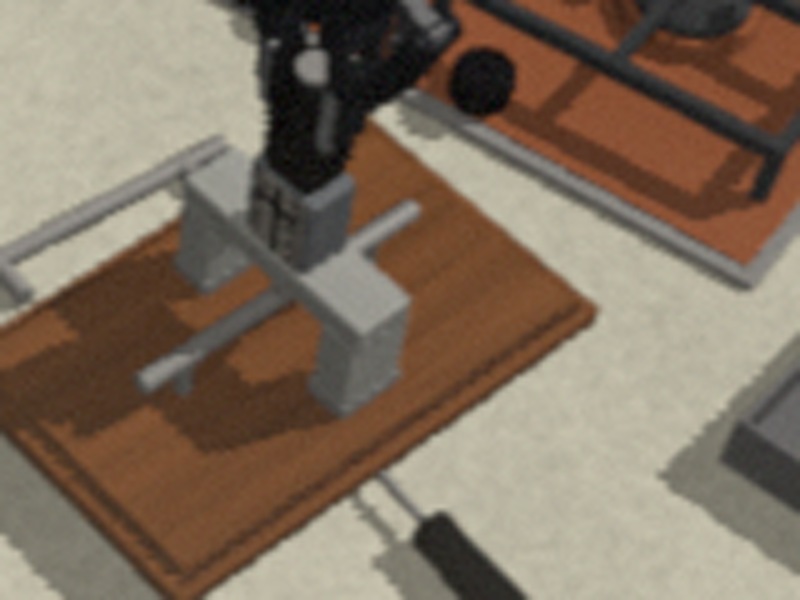

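The shoes look nearly down, straddling the bar mid-way between the posts. The moment suggests a shoe edge has touched first. I'll keep pressing gently.

>>> step_arm(targets=[[0,0,0,0,0,0.003,1],[0,0,0,0,0,0.006,1],[0,0,0,0,0,0.009,1],[0,0,0,0,0,0.01,1],[0,0,0,0,0,0.01,1]])

```text
time_s: 16.55
position: [0.539, 0.2252, 0.1949]
tcp_rot: [[0.216, 0.976, 0.001], [0.976, -0.216, 0.0], [0.0, 0.001, -1.0]]
ft_force: [-0.1, 2.1, 7.5]
width: 0.0311
grasp_force: 62.4
```

>>> step_arm(targets=[[0,0,0,0,0,0.003,1],[0,0,0,0,0,0.005,1],[0,0,0,0,0,0.005,1],[0,0,0,0,0,0.005,1],[0,0,0,0,0,0.005,1]])

```text
time_s: 17.05
position: [0.539, 0.2253, 0.1949]
tcp_rot: [[0.216, 0.976, 0.001], [0.976, -0.216, 0.0], [0.001, 0.001, -1.0]]
ft_force: [-1.1, 3.1, 7.7]
width: 0.0309
grasp_force: 62.6
```

Run:
```python
from h import *
np.set_printoptions(precision=4,suppress=True)
s=status.get_state(); print(s["position"],s["ft_force"],s["moment"],s["tcp_rot"])
```

```text
[0.539  0.2253 0.1949] [-1.1197  3.0549  7.6678] [ 0.7497  0.4286 -0.0042] [[ 0.2162  0.9763  0.0008]
 [ 0.9763 -0.2162  0.0004]
 [ 0.0006  0.0007 -1.    ]]
```

>>> step_arm(targets=[[0,0,0,0,0,0.003,1],[0,0,0,0,0,0.006,1],[0,0,0,0,0,0.008,1],[0,0,0,0,0,0.008,1],[0,0,0,0,0,0.008,1]])

```text
time_s: 17.55
position: [0.539, 0.2254, 0.1948]
tcp_rot: [[0.216, 0.976, 0.001], [0.976, -0.216, 0.001], [0.001, 0.001, -1.0]]
ft_force: [-2.5, 2.2, 11.7]
width: 0.0312
grasp_force: 62.9
```

Push is now about 11.7 N. I'll hold it for over a second.

>>> step_arm(targets=[[0,0,0,0,0,0,1],[0,0,0,0,0,0,1],[0,0,0,0,0,0,1],[0,0,0,0,0,0,1],[0,0,0,0,0,0,1]])

```text
time_s: 18.05
position: [0.539, 0.2254, 0.1948]
tcp_rot: [[0.216, 0.976, 0.001], [0.976, -0.216, 0.001], [0.001, 0.001, -1.0]]
ft_force: [-0.7, 3.4, 10.5]
width: 0.031
grasp_force: 62.9
```

>>> step_arm(targets=[[0,0,0,0,0,0,1],[0,0,0,0,0,0,1],[0,0,0,0,0,0,1],[0,0,0,0,0,0,1],[0,0,0,0,0,0,1]])

```text
time_s: 18.55
position: [0.539, 0.2254, 0.1948]
tcp_rot: [[0.216, 0.976, 0.001], [0.976, -0.216, 0.001], [0.001, 0.001, -1.0]]
ft_force: [-2.6, 2.8, 9.9]
width: 0.0313
grasp_force: 62.9
```

>>> step_arm(targets=[[0,0,0,0,0,0,1],[0,0,0,0,0,0,1],[0,0,0,0,0,0,1],[0,0,0,0,0,0,1],[0,0,0,0,0,0,1]])

```text
time_s: 19.05
position: [0.5391, 0.2253, 0.1948]
tcp_rot: [[0.216, 0.976, 0.001], [0.976, -0.216, 0.001], [0.001, 0.001, -1.0]]
ft_force: [-2.0, 2.8, 11.6]
width: 0.0312
grasp_force: 62.9
```

Run:
```python
from h import *
np.set_printoptions(precision=4,suppress=True)
s=status.get_state(); S,fs=cam("scene"); d,f=cam("wrist")
z=lambda i:cv2.resize(i,(400,600),interpolation=cv2.INTER_CUBIC)
cv2.imwrite("pics/v4.png",np.hstack([z(S["frame"][110:180,300:360]),z(d["frame"][100:310,200:370])]))
print(s["ft_force"],s["moment"])
```

```text
[-1.996   2.7999 11.5834] [ 0.6665  0.6085 -0.0564]
```

View pics/v4.png

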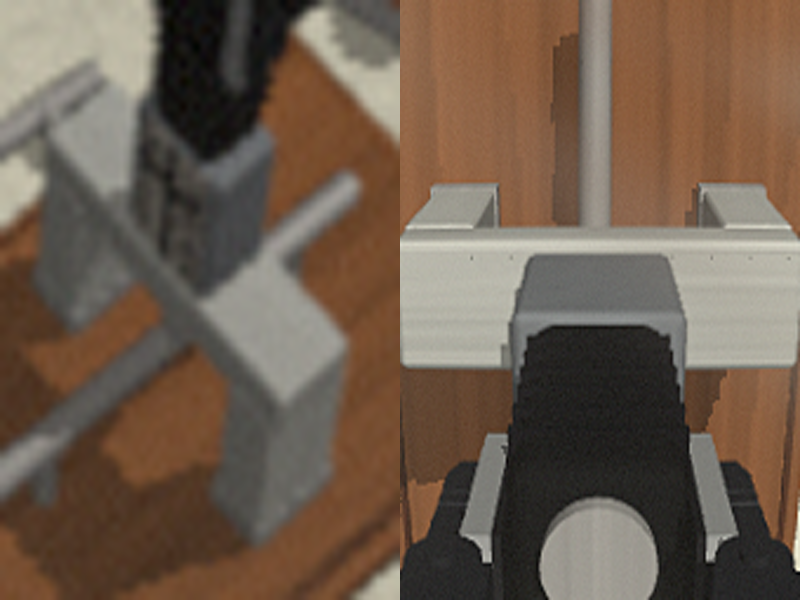

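The gauge sits home, centred on the bar in both views. Before letting go I'll ease the grip to 20 N under the push, so any residual lean settles flat.

>>> step_arm(targets=[[0,0,0,0,0,0,1],[0,0,0,0,0,0,1],[0,0,0,0,0,0,1],[0,0,0,0,0,0,1],[0,0,0,0,0,0,1]], force=20)

```text
time_s: 19.65
position: [0.539, 0.2254, 0.1948]
tcp_rot: [[0.216, 0.976, 0.001], [0.976, -0.216, 0.001], [0.001, 0.001, -1.0]]
ft_force: [-1.3, 2.1, 11.0]
width: 0.0309
grasp_force: 62.9
```

Run:
```python
from h import *
np.set_printoptions(precision=4,suppress=True)
s=status.get_state(); print(s["position"],s["ft_force"],s["moment"],s["grasp_force"])
```

```text
[0.539  0.2254 0.1948] [-1.3477  2.1223 10.9971] [ 0.6725  0.657  -0.1302] 62.92191982269287
```

Moments match the small lateral friction at the shoes. I'll relieve that by half a millimetre and then open.

>>> step_arm(targets=[[0,0,0,0.002,-0.001,0,1],[0,0,0,0.004,-0.002,0,1],[0,0,0,0.005,-0.003,0,1],[0,0,0,0.005,-0.003,0,1],[0,0,0,0.005,-0.003,0,1]])

```text
time_s: 20.15
position: [0.539, 0.2256, 0.1948]
tcp_rot: [[0.216, 0.976, 0.001], [0.976, -0.216, -0.0], [0.0, 0.001, -1.0]]
ft_force: [-0.9, 1.1, 9.6]
width: 0.031
grasp_force: 62.9
```

Run:
```python
from h import *
np.set_printoptions(precision=4,suppress=True)
s=status.get_state(); print(s["position"],s["ft_force"],s["moment"],s["grasp_force"])
```

```text
[0.539  0.2256 0.1948] [-0.8792  1.0627  9.5502] [ 0.4763  0.6284 -0.0308] 62.889379262924194
```

>>> step_arm(targets=[[0,0,0,0,0,0,0.15],[0,0,0,0,0,0,0.0],[0,0,0,0,0,0,-0.3],[0,0,0,0,0,0,-0.6],[0,0,0,0,0,0,-1]])

```text
time_s: 20.65
position: [0.5382, 0.2253, 0.1916]
tcp_rot: [[0.216, 0.976, -0.001], [0.976, -0.216, -0.001], [-0.001, -0.001, -1.0]]
ft_force: [-0.3, -1.1, 0.5]
width: 0.0805
grasp_force: 0.0
```

>>> step_arm(targets=[[0,0,0,0,0,0,-1],[0,0,0,0,0,0,-1],[0,0,0,0,0,0,-1],[0,0,0,0,0,-0.05,-1],[0,0,0,0,0,-0.1,-1]])

```text
time_s: 21.15
position: [0.5385, 0.2256, 0.2027]
tcp_rot: [[0.216, 0.976, -0.0], [0.976, -0.216, -0.0], [-0.0, -0.0, -1.0]]
ft_force: [-0.4, 0.2, 1.3]
width: 0.0854
grasp_force: 0.0
```

>>> step_arm(targets=[[0,0,0,0,0,-0.1,-1],[0,0,0,0,0,-0.25,-1],[0,0,0,0,0,-0.5,-1],[0,0,0,0,0,-0.75,-1],[0,0,0,0,0,-1,-1]])

```text
time_s: 21.65
position: [0.5387, 0.2257, 0.305]
tcp_rot: [[0.216, 0.976, 0.002], [0.976, -0.216, 0.0], [0.001, 0.002, -1.0]]
ft_force: [0.2, 0.1, 0.4]
width: 0.0856
grasp_force: 0.0
```

Run:
```python
from h import *
np.set_printoptions(precision=4,suppress=True)
s=status.get_state(); S,fs=cam("scene"); d,f=cam("wrist")
cv2.imwrite("pics/v5.png",np.hstack([cv2.resize(S["frame"][70:190,280:380],(400,480),interpolation=cv2.INTER_CUBIC),cv2.resize(d["frame"][60:340,160:400],(400,467))[:,:,:] if 0 else cv2.resize(d["frame"][60:340,160:400],(400,480))]))
print(s["position"],s["ft_force"],s["width"])
# predicted vs. seen: cap & crossbar corners in wrist for upright gauge at z=.038
M=np.linalg.inv(np.array(d["tool_from_camera"])); R=np.array(s["tcp_rot"])
def wp(P):
    c=(M@np.r_[R.T@(np.array(P)-s["position"]),1])[:3]; th=np.arctan2(np.hypot(*c[:2]),c[2]); p=np.array([d["cx"],d["cy"]])+f*th*c[:2]/np.hypot(*c[:2]); return p,(p-[160,60])*[400/240,480/280]
b=np.array([.539,.2256,.038]); gy=np.array([.976,-.216,0]); gx=-np.array([.216,.976,0])
for m in([0,0,187],[-18,65,70],[-18,-65,70],[18,65,70],[18,-65,70],[-20,52,0],[-20,-52,0]): print(m,*wp(b+(gx*m[0]+gy*m[1]+np.array([0,0,m[2]]))/1e3))
```

```text
[0.5387 0.2257 0.305 ] [0.1606 0.0885 0.3607] 0.08556382077567246
[0, 0, 187] [283.948  216.2935] [206.58   267.9317]
[-18, 65, 70] [344.8542 166.2827] [308.0904 182.199 ]
[-18, -65, 70] [222.5531 166.3947] [104.2551 182.3909]
[18, 65, 70] [343.4507 198.9818] [305.7511 238.2544]
[18, -65, 70] [224.0054 199.1075] [106.6757 238.47  ]
[-20, 52, 0] [324.6819 155.9299] [274.4699 164.4513]
[-20, -52, 0] [242.5954 156.0032] [137.659  164.5769]
```

View pics/v5.png

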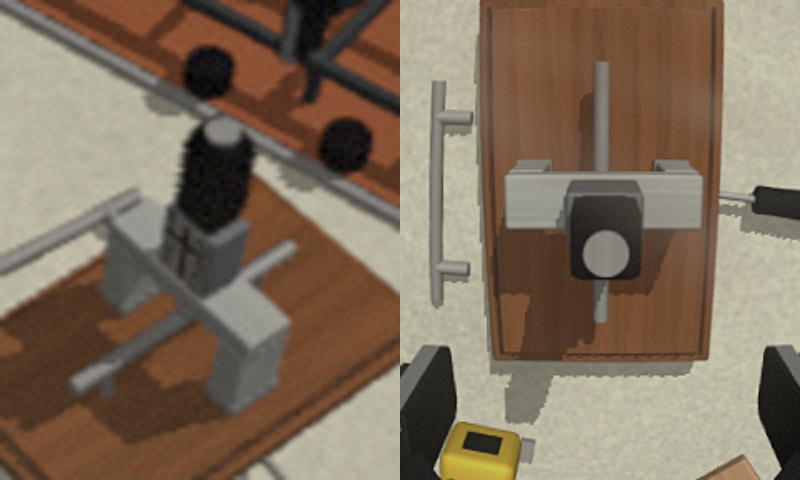

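The wrist view shows the gauge upright across the bar: cap at crop (606,254), crossbar rows 172–228, bar ends at rows 62 and 322. I'll check the lean and how well it's centred.

Run:
```python
from h import *
np.set_printoptions(precision=4,suppress=True)
s=status.get_state(); d,f=cam("wrist")
def at(c,z):
    p=np.array([160+(c[0]-400)*.6,60+c[1]*280/480]); o,v=wray(d,f,s,p); return o+v*(z-o[2])/v[2]
for zt in(.070,.076):
    a,b=at((601,62),zt),at((600,322),zt); print("bar",a,b,np.linalg.norm(a-b),(a+b)/2)
print("cap",at((606,254),.225)); print("xbar",np.mean([at(c,.108) for c in((506,172),(700,172),(506,228),(700,228))],axis=0))
print("shoe back edge mid",(at((533,161),.038)+at((672,161),.038))/2)
```

```text
bar [0.5598 0.3185 0.07  ] [0.5183 0.1366 0.07  ] 0.18652539382123628 [0.5391 0.2276 0.07  ]
bar [0.5597 0.3181 0.076 ] [0.5189 0.1391 0.076 ] 0.18358531917004592 [0.5393 0.2286 0.076 ]
cap [0.5425 0.231  0.225 ]
xbar [0.542  0.2326 0.108 ]
shoe back edge mid [0.5455 0.2488 0.038 ]
```

```bash
python3 -c "
from workcell import ticket; print(ticket.sign_off())"
```

```text
the job is handed in; nothing more can be done
None
```

The gauge stands upright astride the bar, about 3–4 mm from its middle. It was pressed home with about 11 N for over a second and released, and the job was handed in at about 22 s; I saw no sign of a lean or raised shoe, but never read the foot joint directly.

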